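# Roll a carved spindle over and show its carving to the inspection camera

### The job

Roll the carved spindle a quarter turn on the bench, so that its carved flat faces sideways, then pick it up by its plain round part, fingers off the carving, and hold it up to the inspection camera: level and across the view, the middle of the carving straight ahead of the lens at lens height and 200 mm from it, the carved flat square to the lens. Finish while holding it there, still, in the gripper alone; leave the camera and everything else on the bench as it is.

Things in the scene. Friction and masses are not known exactly. Their poses are not given: they have to be found in the camera images.
- spindle: The carved spindle: a loose round wooden rod, diameter 36, length 240 mm, about 0.17 kg, on the bench, carved flat up at the start. Origin on the axis at mid-length (18 mm above the bench), x along it to the carved end, z square out of the flat. Plain round from x = -120 to +20 mm, carved flat +20 to +100, round to +120; balances at x = -3 mm. It rolls on its round parts and stays where rolled.
- spindle_carving (a point): The middle of the carved flat, at x = 60, z = 12 mm of the spindle; same axes as the spindle. The flat is 80 mm long, 27 mm wide, 12 mm from the rod's axis, and bears three small pale carved rosettes in a row.
- spindle_view (a point): The point in the air 200 mm straight out from the middle of the carved flat: at x = 60 mm, z = 212 mm of the spindle; when the spindle is shown rightly it meets the lens.
- camera_head: The inspection camera: a grey 58 mm box with a short lens in a ring light of 76 mm diameter, clamped on the column of a stand at the left of the bench, looking level across the bench to the robot's right. Its place, heading and height differ each time. Origin inside it, on the lens axis; it looks along its -x, y is level across its view, z up.
- camera_lens (a point): The middle of the camera's front glass, 67 mm ahead (-x) of the camera's origin, 190 to 270 mm above the bench.
- camera_focus (a point): The point straight ahead of the lens, 200 mm from the front glass, where the middle of the carving belongs.
- camera_stand: The camera's stand: a 170 x 130 x 14 mm steel base plate fixed to the bench, with a 20 mm column 350 mm high at its rear. Origin under the middle of the base, straight below the camera's origin.
- plain_spindle: Bystander: a loose turned rod of the same size as the spindle, but round all along, without a flat. Origin on its axis at mid-length, x along the rod.
- pencil: Bystander: a flat carpenter's pencil, 176 x 15 x 8 mm, lying between the two rods. Origin under its middle, x along it.
- gouge: Bystander: a carving gouge with a dark turned handle, 240 mm long, at the right of the bench. Origin under its middle, x along it to the blade.
- try_square: Bystander: a try square lying flat, stock 120 x 24 x 16 mm, steel blade reaching 165 mm from the stock's middle. Origin under the middle of the stock, x along the blade.
- oilstone: Bystander: a grey sharpening stone on a wooden base, 170 x 66 x 34 mm. Origin under its middle, x along it.
- dividers: Bystander: steel dividers lying flat, 170 mm long, 80 mm wide. Origin under their middle, x from the brass pivot to the points.

How it is judged:
On the way:
1. the spindle, still lying on the bench, has been rolled about a quarter turn: its carved flat faces sideways, within 20 degrees of level (angle between spindle's own z axis and vertical between 1.22 and 1.92 rad and height (world z) of spindle below 0.023 m), for 0.2 s.
At the end, for the whole second after the job is handed in: The fingers alone hold the spindle still, over 150 mm up: carving within 20 mm of the point 200 mm ahead of the lens, flat square to the lens within some 12 degrees (point 200 mm out from the carving within 50 mm of the lens), rod level and across the view within 10 degrees, either end first (distance between spindle_carving and camera_focus below 0.02 m and distance between spindle_view and camera_lens below 0.05 m and angle between the x axis of spindle and the y axis of camera_head, either way round below 0.17 rad and height (world z) of spindle above 0.15 m and contact force between the fingers and spindle above 2 N and contact force between spindle and camera_stand below 0.1 N and linear speed of spindle below 0.03 m/s and angular speed of spindle below 0.2 rad/s); the arm keeps its last pose, push and grip.
It fails at once if the fingers touch the carved part of the spindle (contact force between the fingers and spindle_c1 above 0.5 N).
It fails at once if the camera or its stand is knocked (contact force between camera_stand and anything else above 2 N).
It fails at once if a loose thing other than the spindle is moved by more than 30 mm (distance of any of plain_spindle, pencil, gouge, try_square, oilstone, dividers from where it was at the start of the episode above 0.03 m).
It also fails if it takes over 45 s, if anything falls off the work surface, if the arm or the gripper's body presses on something with over 40 N, if the wrist force passes 120 N, or if a joint passes its speed limit or range.

### The arm

A 6-joint arm with a two-finger parallel gripper is mounted at the origin on the work surface. World frame = base frame: x ahead of the robot, y to its left, z up, the work surface at z = 0. Lengths are in m, angles in rad, forces in N, time in s.
With the tool pointing down it reaches from about 0.35 to 0.775 m from the base axis. Payload 7.3 kg.
Tool frame: the origin (TCP) lies midway between the tips of the shut fingers; the grasp point (between the pads) lies 19 mm behind it (tcp_to_grasp is the distance from the TCP to the grasp point, in m); z points along the fingers, y is the line along which they close (so a half turn about z gives the same grasp; the last joint's range is limited). The gripper opens to 92 mm and grips with 3 to 60 N. Pads are 19 mm wide; open, the fingers measure 130 mm over their backs; the gripper's body (75 mm by 190 mm) begins 47 mm behind the grasp point.
Start: joints at [0.955, 0.342, 1.524, -0, 1.275, -0.146], TCP at [0.238, 0.468, 0.227] pointing down, gripper open.
Joint ranges: [-2.53, 2.53], [-0.77, 2.02], [0.04, 2.7], [-1, 4.14], [0.28, 2.66], [-3.11, 3.11]. Speed limits (rad/s): [2.57, 2.57, 3.14, 3.14, 3.14, 3.14].

### API

Orientations are given as [roll, pitch, yaw] about the fixed x, y, z axes, in that order (R = Rz(yaw) Ry(pitch) Rx(roll)).
In Python, from cell import observe, read_camera, calibration, hand_in, tcp_to_grasp gives the robot as it stands.
- The arm moves only by the tool send_rows, never from a script. Its argument "targets" is a list of rows, each a list of 5 numbers: the opening, from 0 (shut) to 1 (fully open), then the shift along the world's x, y, z in m, then the turn about the world's z in rad. A call has 1 to 5 rows; each row shifts and turns the commanded pose from where the row before left it; what a row does not reach is not made up. A row lasts 1/10 s, in which the tool goes at most 50 mm and 8.59 degrees, less where a joint would pass 70% of its speed; a pose out of reach is approached as far as the arm can. A call is refused whole if a number of a shift passes 0.05 or a number of a turn 0.15, either way. A call with a gripper value outside its range is refused whole. The fingers move at their own pace and stop on an object; "grip_force" is the grip in N (left out, the last holds). Time passes only in rows, so rows that do not move let the fingers close. It gives the time, the measured TCP pose, the force, the opening and the grip force at its end, in the units of the state.
- observe(): the state, without advancing time (a new reading comes with each control period).
- read_camera(name): name is "scene" or "top" or "wrist"; returns (picture, depth): 384x512x3 uint8, red, green, blue; 384x512 float32, m along the optical axis (not along the pixel's ray), 0 where there is no reading.
- calibration(name): a dict with "intrinsics" (3x3 intrinsics, pixels), "k1" (the pictures are not rectified: a ray, as slopes to the right and down, at radius r is drawn at 1 + k1 r^2 times it, then the intrinsics apply), "world_to_cam" (4x4, takes a point from world to camera coordinates); the wrist camera has in their place "hand_eye" (4x4, takes a point from camera to tool coordinates, whose origin is the TCP and whose axes are the flange's). Camera axes: x right, y up, looking along -z (the intrinsics and any distortion apply to the point x, -y, -z); pixel columns grow to the right and rows downward; lengths in m; the calibration is good to about 2 mm. A picture is of the moment at which its call begins: read the wrist's pose just before it. calibration takes no time and is no camera call.
- hand_in(): hands the job in; it is judged then, once.
The state is a dict: "time": time; "qpos": joint angles; "qvel": joint speeds; "joint_efforts": joint torques, N m; "tool_pos": TCP position; "tool_rot": TCP orientation; "contact_force": force on the tool from outside, world axes, zero at the start; "torque": the same for the moment, N m; "opening": finger opening in m; "grip_force": force on a finger pad.
Only numpy, scipy, OpenCV 4.12 (cv2) and the standard library are available. Lean on these libraries where they do the work, as an engineer would, in place of code of your own. Each camera call takes 0.05 s, during which the arm holds its last target. There are 200 camera calls.

## Working session

There is one attempt and no reset: what is moved stays moved. The work goes in short steps, Python scripts to look and compute and a tool call to move; the robot and the scene stay as the last step left them, time stands still between calls to the robot, and variables do not carry over. Pictures are saved under pics/ and viewed, at most 10 in all, crops included, and the job is handed in when it is done.

Besides the shell and the picture viewer there is one more tool, called as a command line: name --pt "numbers of a row" for each row, then --argument value for the rest. send_rows: Moves the arm, as the interface text tells. Its arguments: {"type":"object","properties":{"targets":{"type":"array","items":{"type":"array","items":{"type":"number"}}},"grip_force":{"type":"number"}},"required":["targets"]}

```bash
mkdir -p pics
cat > h.py <<'E'
import numpy as np, cv2
from cell import observe, read_camera, calibration, hand_in, tcp_to_grasp
from scipy.spatial.transform import Rotation as Ro
def w2c(name,st=None):
    c=calibration(name)
    if 'world_to_cam' in c: return c,np.array(c['world_to_cam'])
    T=np.eye(4);T[:3,:3]=Ro.from_euler('xyz',st['tool_rot']).as_matrix();T[:3,3]=st['tool_pos']
    return c,np.linalg.inv(T@np.array(c['hand_eye']))
def rays(c,M,uv):
    K=np.array(c['intrinsics']);uv=np.asarray(uv,float).reshape(-1,1,2)
    n=cv2.undistortPoints(uv,K,np.array([c['k1'],0,0,0,0.]),None,None,None).reshape(-1,2) if 0 else cv2.undistortPoints(uv,K,np.array([c['k1'],0,0,0.])).reshape(-1,2)
    d=np.c_[n[:,0],-n[:,1],-np.ones(len(n))]
    I=np.linalg.inv(M); return I[:3,3],d@I[:3,:3].T
def onplane(c,M,uv,z):
    o,d=rays(c,M,uv); return o+d*((z-o[2])/d[:,2])[:,None]
def cloud(c,M,depth):
    h,w=depth.shape;u,v=np.meshgrid(np.arange(w),np.arange(h))
    o,d=rays(c,M,np.c_[u.ravel(),v.ravel()]); return (o+d*depth.reshape(-1,1)).reshape(h,w,3)
E
python3 - <<'E'
from h import *
st=observe();print(st,tcp_to_grasp)
for n in ['scene','top','wrist']:
    p,d=read_camera(n);c,M=w2c(n,st);np.savez(f'{n}0.npz',p=p,d=d,M=M);print(n,c['k1'],np.linalg.inv(M).round(3).tolist(),(d>0).mean())
    cv2.imwrite(f'pics/{n}0.png',p[:,:,::-1])
a=[cv2.imread(f'pics/{n}0.png') for n in ['scene','top']]
cv2.imwrite('pics/t.png',cv2.resize(a[1],(800,600)));cv2.imwrite('pics/s.png',cv2.resize(a[0],(800,600)))
E
```

```text
{'time': 0.0, 'qpos': array([ 9.54990164e-01,  3.42712838e-01,  1.52503865e+00, -3.42740811e-06,
        1.27539292e+00, -1.45984625e-01]), 'qvel': array([-4.01872579e-04,  2.32995931e-05,  1.13989803e-03, -9.97643931e-04,
       -5.41699887e-04, -8.49858144e-04]), 'joint_efforts': array([ 2.37043561e-03, -4.31246209e+01, -2.44228417e+01,  7.20440643e-02,
        5.58807410e-02, -1.31952056e-04]), 'tool_pos': array([0.23741274, 0.46778573, 0.22604255]), 'tool_rot': array([-3.14005693e+00, -2.22486228e-04,  2.67177195e+00]), 'contact_force': array([-0.88370275, -0.41258107, -0.28917505]), 'torque': array([-0.03383039, -0.00511638,  0.03543748]), 'grip_force': 0.0, 'opening': 0.09196297598127581} 0.0188
scene 0.031220993224921955 [[0.577, -0.536, 0.616, 1.524], [0.817, 0.377, -0.437, -0.706], [0.002, 0.755, 0.656, 1.258], [0.0, 0.0, 0.0, 1.0]] 0.996002197265625
top -0.021120880132409526 [[0.022, 0.986, -0.167, 0.283], [-0.999, 0.018, -0.028, 0.029], [-0.025, 0.167, 0.986, 1.258], [0.0, 0.0, 0.0, 1.0]] 0.9959615071614584
wrist -0.04175867463651996 [[0.453, -0.864, -0.218, 0.179], [0.891, 0.439, 0.113, 0.497], [-0.002, -0.246, 0.969, 0.385], [0.0, 0.0, 0.0, 1.0]] 0.9592336018880209
```

View pics/t.png

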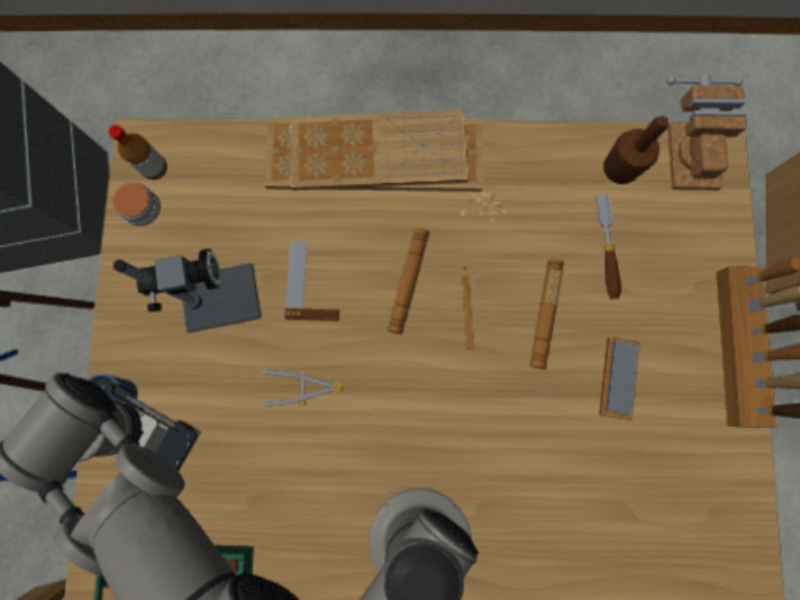

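View pics/s.png

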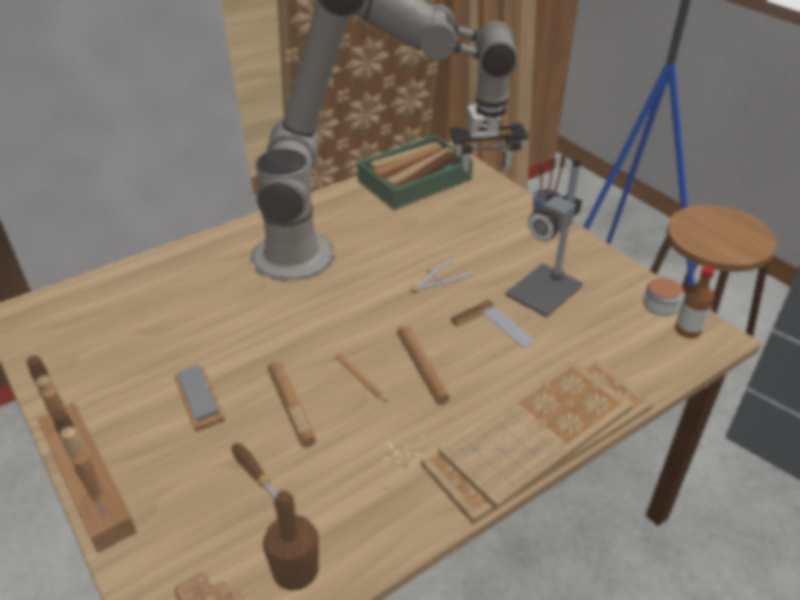

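The top view (800x600) shows the carved spindle at (548,312), its carved end up at (556,262). The plain rod is at (408,280), the pencil at (467,308), the stand base around (220,297), and the head and ring at (175–210,270). The scene view shows the ring light at (541,225) facing the robot's right.

Run:
```python
from h import *
Z=np.load('top0.npz');p,d,M=Z['p'],Z['d'],Z['M'];c=calibration('top')
P=cloud(c,M,d);hsv=cv2.cvtColor(p,cv2.COLOR_RGB2HSV)
print('bench z',np.median(P[230:260,230:280,2]))
# rods by height
for nm,(u0,u1,v0,v1) in dict(sp=(335,365,160,240),pl=(245,278,140,218)).items():
    m=np.zeros(d.shape,np.uint8);m[v0:v1,u0:u1]=(P[v0:v1,u0:u1,2]>0.012)
    Q=P[m>0];Q=Q[:,:2];r=cv2.minAreaRect((Q*1000).astype(np.float32));b=cv2.boxPoints(r)
    print(nm,len(Q),Q.mean(0),r, 'med z',P[m>0][:,2].max())
# stand: dark base
m=((P[...,2]>0.007)&(P[...,2]<0.022)).astype(np.uint8);m[:, :110]=0;m[:,172:]=0;m[:165]=0;m[215:]=0
Q=P[m>0];print('base',len(Q),cv2.minAreaRect((Q[:,:2]*1000).astype(np.float32)),np.median(Q[:,2]))
Q=P[150:215,60:180].reshape(-1,3);Q=Q[(Q[:,2]>0.1)&(Q[:,2]<0.45)];print('head top',len(Q),Q.min(0),Q.max(0))
for n in ['scene','wrist']:
    Z=np.load(n+'0.npz');d=Z['d'];c=calibration(n);P=cloud(c,Z['M'],d).reshape(-1,3)
    s=P[(P[:,2]>0.1)&(P[:,2]<0.5)&(P[:,0]>0.35)&(P[:,0]<0.8)&(P[:,1]>0.25)&(P[:,1]<0.85)]
    print(n,len(s),s.min(0) if len(s) else'',s.max(0) if len(s) else'')
    np.save(n+'_head.npy',s)
big=lambda p,u0,u1,v0,v1:cv2.resize(p[v0:v1,u0:u1,::-1],(390,520))
a=np.load('top0.npz')['p'];b=np.load('scene0.npz')['p']
cv2.imwrite('pics/crop.png',np.hstack([big(a,75,171,125,253),big(b,315,387,95,191)]))
```

```text
bench z -0.00022768362472624926
sp 761 [ 0.4777817  -0.26184981] ((394.71295166015625, -184.80235290527344), (155.5636749267578, 456.8315734863281), 46.44472885131836) med z 1.2582009887922487
pl 709 [0.54508038 0.0351286 ] ((477.978759765625, 42.650936126708984), (66.65734100341797, 385.6513366699219), 84.20631408691406) med z 1.2582009887922487
base 1357 ((488.9884033203125, 450.1922302246094), (168.43629455566406, 171.52452087402344), 13.22081184387207) 0.013358985851257055
head top 1353 [0.43897646 0.38525025 0.10146679] [0.55709875 0.53089016 0.35936254]
scene 869 [0.44304668 0.38055353 0.10067055] [0.7992352  0.63359943 0.35912572]
wrist 69 [0.48773944 0.50056562 0.10018767] [0.49706483 0.5115322  0.11373653]
```

View pics/crop.png

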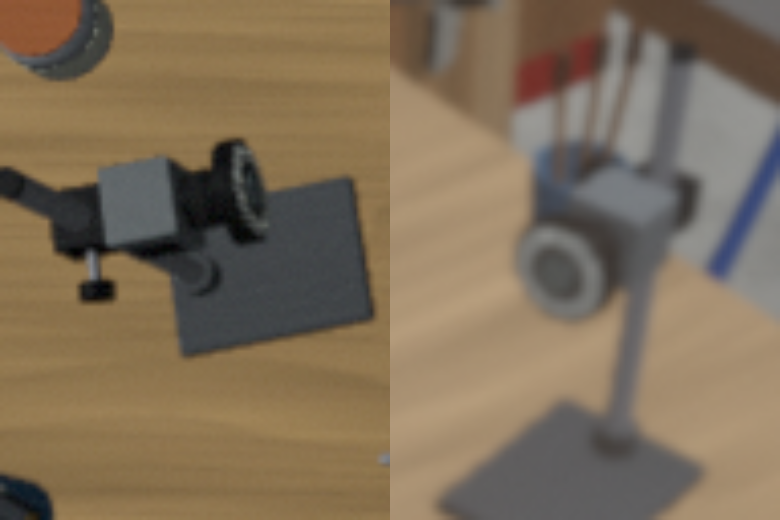

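The crop shows the base plate corners, the box top and the ring light. The ring is centred near (243,190) in the left half and (175,270) in the right half.

Run:
```python
from h import *
Z=np.load('top0.npz');p,d,M=Z['p'],Z['d'],Z['M'];c=calibration('top')
P=cloud(c,M,d)
f=lambda a:np.array(a,float)/4.0625+[75,125]
B=onplane(c,M,f([(352,178),(373,316),(183,356)]),.014)[:,:2]
e1=B[0]-B[1];e2=B[2]-B[1];ctr=(B[0]+B[2])/2
print('base',B.round(4).tolist(),np.linalg.norm(e1),np.linalg.norm(e2),'ctr',ctr,'-x heading deg',np.degrees(np.arctan2(-e2[1],-e2[0])),np.degrees(np.arctan2(e1[1],e1[0]))-90)
u,v=f((140,200)).astype(int);zt=np.median(P[v-4:v+5,u-4:u+5,2]);print('box top z',zt)
T=onplane(c,M,f([(100,170),(165,157),(180,238),(108,247)]),zt)[:,:2];print('box',T.round(4).tolist(),T.mean(0))
for a,b in((0,1),(3,2)):print(np.degrees(np.arctan2(*(T[b]-T[a])[::-1])))
# rods
def rod(u0,u1,v0,v1):
    q=P[v0:v1,u0:u1].reshape(-1,3);q=q[(q[:,2]>.008)&(q[:,2]<.05)]
    r=cv2.minAreaRect((q[:,:2]*1000).astype(np.float32));b=cv2.boxPoints(r)
    w=cv2.fitLine(q[q[:,2]>.025][:,:2].astype(np.float32),cv2.DIST_L2,0,0,0).ravel()
    print(len(q),r,'line',w,np.degrees(np.arctan2(w[1],w[0])),q[:,2].max())
rod(335,365,160,240);rod(245,278,140,218)
# scene ring
Z=np.load('scene0.npz');d=Z['d'];c2=calibration('scene');M2=Z['M'];P2=cloud(c2,M2,d)
uv=np.array([347.3,144.8]);uu,vv=np.meshgrid(np.arange(512),np.arange(384))
s=np.hypot(uu-uv[0],(vv-uv[1]))<5.5
q=P2[s];print('ring med',np.median(q,0),q.std(0))
g=q[np.abs(q-np.median(q,0)).max(1)<.03];_,S,V=np.linalg.svd(g-g.mean(0));print(len(g),g.mean(0),V[2],np.degrees(np.arctan2(V[2][1],V[2][0])),S)
```

```text
base [[0.5853, 0.385], [0.4647, 0.3591], [0.4272, 0.5207]] 0.12336303961392761 0.1658762985432635 ctr [0.50623674 0.45283192] -x heading deg -76.92335901785778 -77.91696790554516
box top z 0.2640110572238866
box [[0.5276, 0.4917], [0.5376, 0.4463], [0.4801, 0.4308], [0.473, 0.4809]] [0.50458822 0.46243575]
-77.57735118162923
-81.84677815063499
752 ((494.8835144042969, -261.1156005859375), (56.18629455566406, 260.9094543457031), 78.90939331054688) line [ 0.9820097  -0.18883054  0.48097786 -0.2676492 ] -10.884542 0.04113462165300952
702 ((551.3412475585938, 35.14890670776367), (35.62913513183594, 239.95985412597656), 76.24849700927734) line [ 0.97088605 -0.23954171  0.5502572   0.03510203] -13.859493 0.04106189278949657
ring med [0.5320752  0.3943629  0.23830225] [0.01081713 0.00369053 0.01223609]
96 [0.53183814 0.39414511 0.23800625] [-0.22178032  0.97442383 -0.03621734] 102.8221763961581 [0.12941848 0.09734769 0.02623182]
```

send_rows --pt "1 0.016 -0.045 0 0.0175" --pt "1 0.016 -0.045 0 0.0175" --pt "1 0.016 -0.045 0 0.0175" --pt "1 0.016 -0.045 0 0.0175" --pt "1 0.016 -0.045 0 0.0175"

```text
time: 0.65
tool_pos: [0.3177, 0.2414, 0.2267]
tool_rot: [3.142, 0.0, 2.761]
contact_force: [2.0, -0.5, 0.5]
opening: 0.0918
grip_force: 0.0
```

send_rows --pt "1 0.016 -0.045 0 0.0175" --pt "1 0.016 -0.045 0 0.0175" --pt "1 0.016 -0.045 0 0.0175" --pt "1 0.016 -0.045 0 0.0175" --pt "1 0.016 -0.045 0 0.0175"

```text
time: 1.15
tool_pos: [0.3978, 0.0162, 0.2268]
tool_rot: [3.141, 0.0, 2.847]
contact_force: [1.0, 0.2, -0.6]
opening: 0.0916
grip_force: 0.0
```

send_rows --pt "1 0.016 -0.045 0 0.0175" --pt "1 0.016 -0.045 0 0.0175" --pt "1 0.016 -0.045 0 0.0175" --pt "1 0.016 -0.045 0 0.0175" --pt "1 0.016 -0.045 0 0.0175"

```text
time: 1.65
tool_pos: [0.4778, -0.2088, 0.2265]
tool_rot: [3.141, -0.0, 2.935]
contact_force: [1.1, 1.6, 0.4]
opening: 0.0916
grip_force: 0.0
```

send_rows --pt "1 0 -0.02 0 0.0175" --pt "1 0 0 0 0" --pt "1 0 0 0 0"

```text
time: 1.95
tool_pos: [0.4772, -0.2264, 0.2262]
tool_rot: [3.14, -0.001, 2.951]
contact_force: [-0.7, 0.6, 0.6]
opening: 0.092
grip_force: 0.0
```

```bash
cat >> h.py <<'E'
def spin(P,c0,ang,half=.2):
    a=np.array([np.cos(ang),np.sin(ang)]);n=np.array([-a[1],a[0]])
    q=P.reshape(-1,3);k=(q[:,2]>.006)&(q[:,2]<.045);q=q[k]
    s=(q[:,:2]-c0)@a;t=(q[:,:2]-c0)@n
    k=(abs(s)<half)&(abs(t)<.05);return q[k],s[k],t[k]
E
python3 - <<'E'
from h import *
st=observe();p,d=read_camera('wrist');c,M=w2c('wrist',st);np.savez('w1.npz',p=p,d=d,M=M)
print(st['time'],st['tool_pos'],st['tool_rot'],st['qpos'])
cv2.imwrite('pics/w1.png',p[:,:,::-1])
P=cloud(c,M,d);c0=np.array([.48,-.262]);ang=np.radians(-11)
for i in range(4):
    q,s,t=spin(P,c0,ang,.14)
    l=cv2.fitLine(q[q[:,2]>.02][:,:2].astype(np.float32),cv2.DIST_HUBER,0,0.001,.001).ravel()
    ang=np.arctan2(l[1],l[0]);c0=l[2:]
    q,s,t=spin(P,c0,ang,.16)
    lo,hi=np.percentile(s,[.3,99.7]);c0=c0+(lo+hi)/2*l[:2]
    print(np.degrees(ang),c0,lo,hi,np.percentile(t,[1,99]))
for s0 in range(-115,120,15):
    k=abs(s-(lo+hi)/2-s0/1000)<.006
    print(s0,k.sum(),np.percentile(q[k,2],95).round(4),np.percentile(t[k],[2,98]).round(4))
E
```

```text
1.95 [ 0.47723244 -0.2264339   0.2262209 ] [ 3.14048126e+00 -1.27140406e-03  2.95054312e+00] [-5.88486456e-01  3.49220193e-01  1.51482689e+00  5.56148552e-04
  1.27914809e+00 -1.96839288e+00]
-10.692335 [ 0.48469703 -0.26805806] -0.08613313558372493 0.15130378513679102 [-0.01859029  0.01584876]
-10.692335 [ 0.48469703 -0.26805806] -0.08613313558372493 0.15130378513679102 [-0.01859029  0.01584876]
-10.692335 [ 0.48469703 -0.26805806] -0.08613313558372493 0.15130378513679102 [-0.01859029  0.01584876]
-10.692335 [ 0.48469703 -0.26805806] -0.08613313558372493 0.15130378513679102 [-0.01859029  0.01584876]
-115 276 0.0376 [-0.0178  0.0159]
-100 303 0.0369 [-0.017   0.0147]
-85 293 0.0374 [-0.0177  0.0155]
-70 298 0.0377 [-0.0188  0.0161]
-55 280 0.0371 [-0.0177  0.0159]
-40 290 0.0373 [-0.0188  0.0157]
-25 276 0.0373 [-0.0177  0.0155]
-10 274 0.0371 [-0.0189  0.0152]
5 261 0.0372 [-0.0177  0.0159]
20 230 0.0368 [-0.0174  0.0156]
35 240 0.0332 [-0.0179  0.0154]
50 234 0.0331 [-0.0172  0.0152]
65 212 0.0333 [-0.0179  0.0149]
80 7 0.0276 [-0.0189  0.0156]Traceback (most recent call last):
  File "<stdin>", line 15, in <module>
    return _quantile_unchecked(
        a, q, axis, out, overwrite_input, method, keepdims, weights)
    return _ureduce(a,
                    func=_quantile_ureduce_func,
    ...<5 lines>...
                    overwrite_input=overwrite_input,
                    method=method)
    r = func(a, **kwargs)
    result = _quantile(arr,
                       quantiles=q,
    ...<2 lines>...
                       out=out,
                       weights=wgt)
    slices_having_nans = np.isnan(arr[-1, ...])
                                  ~~~^^^^^^^^^
IndexError: index -1 is out of bounds for axis 0 with size 0
```

View pics/w1.png

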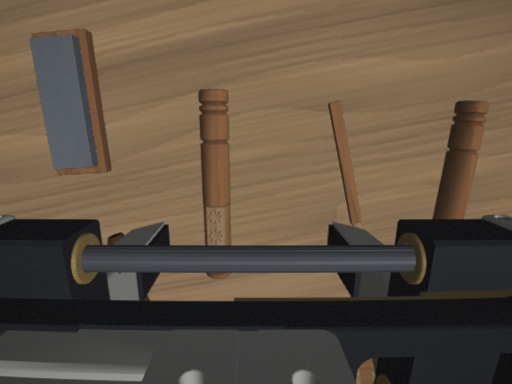

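The wrist view shows the spindle upright: plain end at (213,92), flat from (217,205) down to about (218,277), rosettes up. The oilstone is at (70,100), the pencil at (345,160) and the plain rod at (460,160). Spindle centre is about (0.4845, −0.269) at −10.7°. I'll descend astride it at x ≈ −6 mm.

send_rows --pt "1 0.0014 -0.0416 -0.02 0" --pt "1 0 0 -0.045 0" --pt "1 0 0 -0.045 0" --pt "1 0 0 -0.045 0" --pt "1 0 0 -0.02 0"

```text
time: 2.5
tool_pos: [0.4773, -0.2653, 0.0484]
tool_rot: [3.139, -0.005, 2.953]
contact_force: [0.2, 0.4, -0.9]
opening: 0.0916
grip_force: 0.0
```

send_rows --pt "1 0 0 -0.02 0" --pt "1 0 0 -0.015 0" --pt "1 0 0 -0.009 0" --pt "0.46 0 0 -0.003 0" --pt "0.46 0 0 0 0" --grip_force 4

```text
time: 3.0
tool_pos: [0.4793, -0.2679, 0.0051]
tool_rot: [3.142, 0.0, 2.953]
contact_force: [0.9, -0.7, 0.4]
opening: 0.0799
grip_force: 0.0
```

send_rows --pt "0.46 0 0 0 0" --pt "0.46 0 0 0 0" --pt "0.46 0 0 0 0"

```text
time: 3.3
tool_pos: [0.4794, -0.2687, 0.0054]
tool_rot: [-3.141, 0.001, 2.952]
contact_force: [-0.6, -0.8, 0.7]
opening: 0.0563
grip_force: 0.0
```

```bash
cat > look.py <<'E'
from h import *
import sys
def look(tag,c0,ang):
    st=observe();print(st['time'],st['tool_pos'],st['tool_rot'],st['opening'],st['grip_force'])
    out=[]
    for n in ('top','scene','wrist'):
        st=observe();p,d=read_camera(n);c,M=w2c(n,st);np.savez(f'{n}_{tag}.npz',p=p,d=d,M=M);P=cloud(c,M,d)
        q,s,t=spin(P,np.array(c0),np.radians(ang),.125)
        print(n)
        for a,b in((-115,-50),(-50,-20),(25,60),(60,95)):
            k=(s>a/1e3)&(s<b/1e3)
            if k.sum()>20: print(a,b,k.sum(),'z95',np.percentile(q[k,2],95).round(4),'t',np.percentile(t[k],[2,50,98]).round(4))
        sc=dict(top=0,scene=0,wrist=0)
    a=np.load(f'top_{tag}.npz')['p'];w=np.load(f'wrist_{tag}.npz')['p'];s=np.load(f'scene_{tag}.npz')['p']
    r=lambda x,sz:cv2.resize(x[:,:,::-1],sz)
    cv2.imwrite(f'pics/L{tag}.png',np.hstack([r(a[150:250,300:400],(400,400)),r(s[210:310,150:250],(400,400))]))
    cv2.imwrite(f'pics/W{tag}.png',w[:,:,::-1])
look(sys.argv[1],[float(sys.argv[2]),float(sys.argv[3])],float(sys.argv[4]))
E
python3 look.py a .4845 -.269 -10.7
```

```text
3.3 [ 0.47935612 -0.26868112  0.00535464] [-3.14116271e+00  1.04672482e-03  2.95178255e+00] 0.0563490890583807 0.0
top
scene
-50 -20 26 z95 0.0366 t [-0.017  -0.0023  0.0155]
25 60 92 z95 0.0331 t [-0.0179 -0.0035  0.0192]
60 95 86 z95 0.0324 t [-0.0179 -0.0025  0.0142]
wrist
-115 -50 11849 z95 0.0372 t [-0.0173 -0.001   0.0154]
-50 -20 4372 z95 0.0373 t [-0.0175 -0.0009  0.0158]
```

send_rows --pt "0.46 0 0 0 0" --pt "0.46 0 0 0 0" --pt "0.46 0.0004 0.002 0 0" --pt "0.46 0.0005 0.0025 0 0" --pt "0.46 0.0005 0.0025 0 0"

```text
time: 3.95
tool_pos: [0.4805, -0.2612, 0.0047]
tool_rot: [3.141, -0.0, 2.952]
contact_force: [0.5, -0.0, 0.5]
opening: 0.0423
grip_force: 0.3
```

send_rows --pt "0.46 0.0005 0.0025 0 0" --pt "0.46 0.0005 0.0025 0 0" --pt "0.46 0.0005 0.0025 0 0" --pt "0.46 0 0 0 0" --pt "0.46 0 0 0 0"

```text
time: 4.45
tool_pos: [0.482, -0.2539, 0.0047]
tool_rot: [3.141, 0.0, 2.952]
contact_force: [0.4, -0.3, 0.4]
opening: 0.0422
grip_force: 0.0
```

```bash
python3 look.py b .4845 -.269 -10.7
```

```text
4.45 [ 0.48199516 -0.25386139  0.00473681] [3.14149608e+00 6.69872019e-07 2.95197173e+00] 0.0422427796004446 0.0
top
scene
25 60 86 z95 0.0366 t [-0.0041  0.0093  0.0285]
60 95 89 z95 0.0362 t [-0.0053  0.0087  0.0293]
wrist
-115 -50 11864 z95 0.0373 t [-0.0034  0.0128  0.029 ]
-50 -20 4378 z95 0.0372 t [-0.0036  0.013   0.0294]
```

View pics/Lb.png

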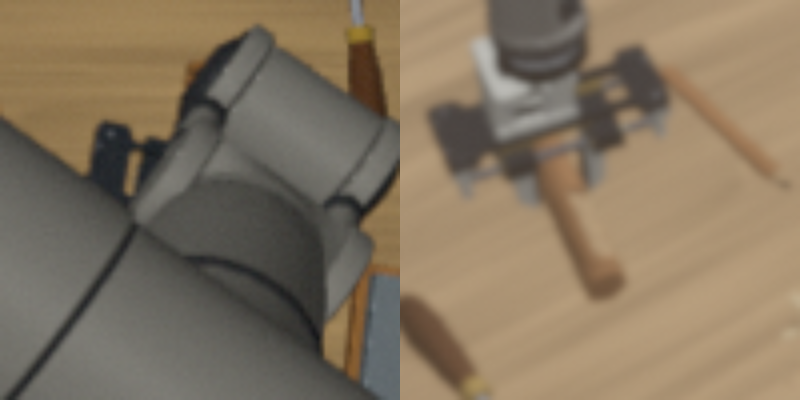

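The scene half of the picture shows the rod rolling: the pale flat now leans to the left at about (600,235). It has moved 14 mm, about 44°, without slip. I'll continue another 14.3 mm.

send_rows --pt "0.46 0.0005 0.0024 0 0" --pt "0.46 0.0005 0.0024 0 0" --pt "0.46 0.0005 0.0024 0 0" --pt "0.46 0.0005 0.0024 0 0" --pt "0.46 0.0005 0.0024 0 0"

```text
time: 5.1
tool_pos: [0.4845, -0.2417, 0.0048]
tool_rot: [3.142, 0.0, 2.952]
contact_force: [-0.3, 0.1, 0.1]
opening: 0.0424
grip_force: 0.2
```

send_rows --pt "0.46 0.0005 0.0022 0 0" --pt "0.46 0 0 0 0" --pt "0.46 0 0 0 0"

```text
time: 5.4
tool_pos: [0.485, -0.2396, 0.0047]
tool_rot: [3.141, -0.0, 2.952]
contact_force: [0.2, 0.2, -0.3]
opening: 0.0424
grip_force: 0.0
```

```bash
python3 look.py c .4845 -.269 -10.7
python3 - <<'E'
from h import *
st=observe()
for n,tag in(('wrist','c'),):
    Z=np.load('wrist_c.npz');c=calibration('wrist');P=cloud(c,Z['M'],Z['d'])
    q,s,t=spin(P,np.array([.4845,-.269]),np.radians(-10.7),.13);k=q[:,2]>.02
    print('angle', np.degrees(np.polyfit(s[k],t[k],1)[0]),'s range',np.percentile(s,[.3,99.7]))
E
```

```text
5.4 [ 0.48497961 -0.23963283  0.00472943] [ 3.14145815e+00 -4.16414910e-05  2.95198189e+00] 0.04236876876716786 0.0
top
scene
25 60 77 z95 0.0377 t [0.0095 0.0205 0.0378]
60 95 84 z95 0.0375 t [0.009  0.0208 0.0371]
wrist
-115 -50 11795 z95 0.0372 t [0.0103 0.0264 0.0423]
-50 -20 4354 z95 0.0372 t [0.0102 0.0266 0.0428]
angle -1.0125623269637627 s range [-0.11784784  0.01605741]
```

View pics/Lc.png

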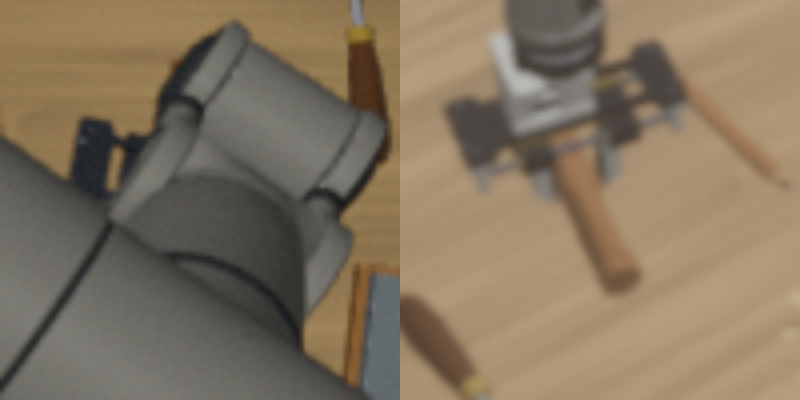

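Lc shows the flat now turned away, with only the round back visible (pale strip gone). Displacement is 27.4 mm, about 87°. I'll recentre by 1.6 mm and close.

send_rows --pt "0.46 -0.0003 -0.0016 0 0" --pt "0.42 0 0 0 0" --pt "0.3 0 0 0 0" --pt "0.2 0 0 0 0" --pt "0.2 0 0 0 0" --grip_force 20

```text
time: 6.05
tool_pos: [0.4847, -0.2415, 0.0048]
tool_rot: [-3.141, 0.0, 2.952]
contact_force: [-0.8, -1.4, 0.1]
opening: 0.0354
grip_force: 20.0
```

send_rows --pt "0.2 0 0 0 0" --pt "0.2 0 0 0 0"

```text
time: 6.25
tool_pos: [0.4847, -0.2414, 0.0048]
tool_rot: [-3.142, 0.0, 2.952]
contact_force: [-0.7, -2.0, 0.1]
opening: 0.0353
grip_force: 20.0
```

```bash
python3 look.py d .4845 -.269 -10.7
```

```text
6.25 [ 0.48471298 -0.2414338   0.00478175] [-3.14154539e+00  1.77249982e-04  2.95183656e+00] 0.035324787271699395 19.99968945980072
top
scene
25 60 75 z95 0.0388 t [0.01   0.0236 0.0378]
60 95 77 z95 0.0381 t [0.0098 0.0232 0.0392]
wrist
-115 -50 11843 z95 0.0372 t [0.0108 0.0269 0.0431]
-50 -20 4371 z95 0.0373 t [0.0107 0.0269 0.0435]
```

send_rows --pt "0.2 0 0 0.02 0" --pt "0.2 0 0 0.045 0" --pt "0.2 0 0 0.05 0" --pt "0.2 0 0 0.05 0" --pt "0.2 0 0 0.047 0"

```text
time: 6.9
tool_pos: [0.4842, -0.2407, 0.2187]
tool_rot: [3.141, -0.0, 2.952]
contact_force: [1.6, -1.0, -2.3]
opening: 0.0355
grip_force: 20.0
```

send_rows --pt "0.2 0.001 0.022 0 0.02" --pt "0.2 0.0025 0.04 0 0.04" --pt "0.2 0.0025 0.045 0 0.046" --pt "0.2 0.0025 0.045 0 0.046" --pt "0.2 0.0025 0.045 0 0.046"

```text
time: 7.4
tool_pos: [0.4949, -0.0424, 0.2164]
tool_rot: [3.141, -0.001, -3.132]
contact_force: [-0.2, 0.1, -1.4]
opening: 0.0354
grip_force: 20.0
```

send_rows --pt "0.2 0.0025 0.045 0 0.046" --pt "0.2 0.0025 0.045 0 0.046" --pt "0.2 0.0025 0.045 0 0.046" --pt "0.2 0.0025 0.04 0 0.04" --pt "0.2 0.0025 0.025 0 0.035"

```text
time: 7.9
tool_pos: [0.5071, 0.1587, 0.2162]
tool_rot: [3.14, -0.001, -2.917]
contact_force: [-0.1, -0.4, -0.8]
opening: 0.0357
grip_force: 20.0
```

send_rows --pt "0.2 0.001 0.012 0 0" --pt "0.2 0 0 0 0" --pt "0.2 0 0 0 0"

```text
time: 8.2
tool_pos: [0.5089, 0.1668, 0.2164]
tool_rot: [-3.141, -0.001, -2.921]
contact_force: [-0.1, 0.4, -1.8]
opening: 0.0354
grip_force: 20.0
```

Run:
```python
from h import *
st=observe();print(st['time'],st['tool_pos'],st['tool_rot'],st['opening'],st['grip_force'],st['qpos'])
im=[]
for n in('top','scene'):
    p,d=read_camera(n);c,M=w2c(n);np.savez(f'{n}_e.npz',p=p,d=d,M=M);im.append(p)
r=lambda x:cv2.resize(x[:,:,::-1],(400,533))
cv2.imwrite('pics/e.png',np.hstack([r(im[0][110:270,80:200+80][:, :120]),r(im[1][80:240,280:400])]))
```

```text
8.2 [0.50889822 0.16675323 0.21643705] [-3.14119124e+00 -1.03475479e-03 -2.92122871e+00] 0.035417369649507695 19.999296069145203 [ 1.73766082e-01  3.70232462e-01  1.51113954e+00 -4.71589385e-04
  1.26123561e+00 -1.61725051e+00]
```

View pics/e.png

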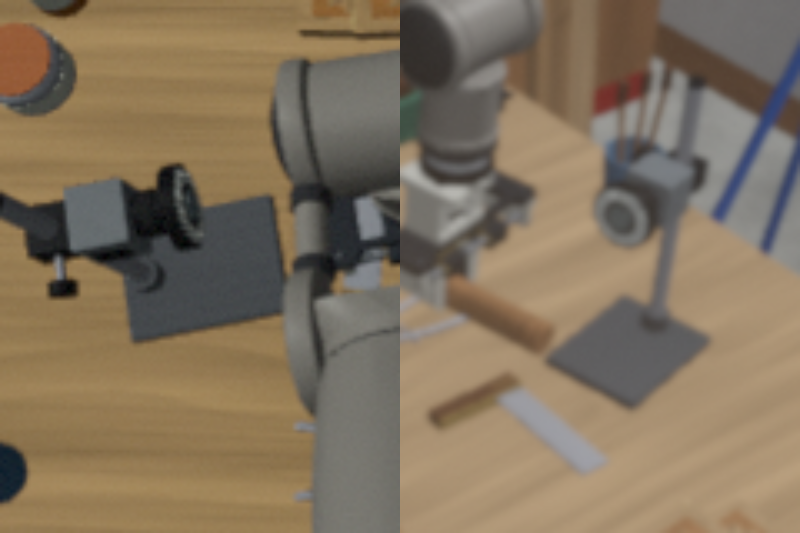

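The left half (top view) shows the ring face at about (187,207), with the rod hidden by the arm. The right half (scene) shows the rod held level with its end at (545,335), and the ring centre at (627,214). Next I refine the lens and rod positions.

Run:
```python
from h import *
T=np.load('top_e.npz');S=np.load('scene_e.npz');ct,cs=calibration('top'),calibration('scene')
sc=533/160
ot,dt=rays(ct,T['M'],[np.array([187/ (400/120),207/sc])+[80,110]]);os_,ds=rays(cs,S['M'],[np.array([227/(400/120),214/sc])+[280,80]])
A=np.c_[dt[0],-ds[0]];k=np.linalg.lstsq(A,os_-ot,rcond=None)[0]
print('tri',ot+k[0]*dt[0],os_+k[1]*ds[0])
for z in(.23,.235,.24):print(z,os_+ds[0]*(z-os_[2])/ds[0][2],ot+dt[0]*(z-ot[2])/dt[0][2])
# box: cloud of both views, head coordinates for heading -77.4
h=np.radians(-77.4);u=np.array([np.cos(h),np.sin(h)]);n=np.array([-u[1],u[0]])
PT=cloud(ct,T['M'],T['d']).reshape(-1,3);PS=cloud(cs,S['M'],S['d']).reshape(-1,3)
for nm,P in(('top',PT),('scene',PS)):
    q=P[(P[:,2]>.15)&(P[:,2]<.35)&(P[:,0]>.43)&(P[:,0]<.6)&(P[:,1]>.37)&(P[:,1]<.53)]
    a=(q[:,:2]-[.505,.455])@u;b=(q[:,:2]-[.505,.455])@n
    for lo,hi in((-.03,-.02),(-.02,0),(0,.025),(.035,.05),(.05,.06),(.06,.075)):
        m=(a>lo)&(a<hi)
        if m.sum()>5:print(nm,lo,hi,m.sum(),'b',np.percentile(b[m],[3,50,97]).round(4),'z',np.percentile(q[m,2],[3,50,97]).round(4))
# base edges by mask at base height
    q=P[(P[:,2]>.009)&(P[:,2]<.02)&(P[:,0]>.4)&(P[:,0]<.62)&(P[:,1]>.34)&(P[:,1]<.56)]
    a=(q[:,:2]-[.505,.455])@u;b=(q[:,:2]-[.505,.455])@n
    print(nm,'base a',np.percentile(a,[1,99]),'b',np.percentile(b,[1,99]))
    if nm=='scene':
        qq=q
# rod
q=PS[(PS[:,2]>.2)&(PS[:,2]<.275)&(PS[:,0]>.54)&(PS[:,0]<.66)&(PS[:,1]>.13)&(PS[:,1]<.25)]
l=cv2.fitLine(q.astype(np.float32),cv2.DIST_HUBER,0,.001,.001).ravel();print('rod',len(q),l,np.degrees(np.arctan2(l[1],l[0])),np.degrees(np.arcsin(l[2])),'x max',np.percentile(q[:,0],99),'z',np.percentile(q[:,2],[2,98]))
e=np.array([np.cos(np.radians(12.6)),np.sin(np.radians(12.6))]);m=np.array([-e[1],e[0]]);d=q[:,:2]-[.5089,.1668]
s=d@e;t=d@m
for lo in np.arange(.03,.13,.02):
    k=(s>lo)&(s<lo+.02)
    if k.sum()>5:print(lo.round(2),k.sum(),'t',np.percentile(t[k],[3,97]).round(4),'z',np.percentile(q[k,2],[3,97]).round(4))
print('s max',np.percentile(s,[99,100]))
```

```text
tri [0.5217957  0.39784908 0.22966828] [0.52600835 0.4048554  0.23316014]
0.23 [0.52292958 0.40828153 0.23      ] [0.52171861 0.39773011 0.23      ]
0.235 [0.52780084 0.40286068 0.235     ] [0.52055665 0.39593682 0.235     ]
0.24 [0.53267211 0.39743983 0.24      ] [0.5193947  0.39414353 0.24      ]
top -0.03 -0.02 88 b [-0.0259 -0.0042  0.0311] z [0.2265 0.2637 0.2679]
top -0.02 0 170 b [-0.0266 -0.0044  0.0298] z [0.2239 0.2637 0.267 ]
top 0 0.025 243 b [-0.0254 -0.0043  0.0301] z [0.2161 0.2613 0.2667]
top 0.035 0.05 51 b [-0.0317 -0.0034  0.0259] z [0.2374 0.2534 0.2717]
top 0.05 0.06 93 b [-0.033  -0.006   0.0336] z [0.2395 0.2675 0.2751]
top 0.06 0.075 180 b [-0.0301  0.0001  0.0336] z [0.2073 0.248  0.2717]
top base a [-0.08205787  0.08096749] b [-0.06073306  0.06452623]
scene -0.03 -0.02 40 b [-0.0133  0.0318  0.038 ] z [0.2141 0.2608 0.2674]
scene -0.02 0 76 b [-0.0188  0.0246  0.0381] z [0.2105 0.2602 0.2654]
scene 0 0.025 142 b [-0.0181  0.0247  0.0382] z [0.2109 0.2536 0.2665]
scene 0.035 0.05 9 b [0.0004 0.0213 0.0366] z [0.2557 0.2669 0.2707]
scene 0.05 0.06 63 b [-0.0245  0.016   0.0421] z [0.1976 0.2542 0.2723]
scene 0.06 0.075 223 b [-0.0241  0.0099  0.0422] z [0.2056 0.2372 0.2701]
scene base a [-0.08129564  0.0869128 ] b [-0.05422017  0.07366157]
rod 303 [ 0.9593399   0.27876592 -0.04423108  0.5930288   0.17554516  0.23664472] 16.202858 -2.5350814 x max 0.6372938374403571 z [0.21731441 0.24904743]
0.03 52 t [-0.0212  0.0055] z [0.221  0.2475]
0.05 55 t [-0.0216  0.0055] z [0.2222 0.2473]
0.07 51 t [-0.0204  0.0039] z [0.2195 0.2496]
0.09 59 t [-0.0205  0.0074] z [0.2208 0.2477]
0.11 81 t [-0.0206  0.0119] z [0.2167 0.2467]
s max [0.12847171 0.13089095]
```

send_rows --pt "0.2 -0.0023 0.0011 0.006 -0.06" --pt "0.2 0 0 0 -0.14" --pt "0.2 0 0 0 -0.15" --pt "0.2 0 0 0 -0.15" --pt "0.2 0 0 0 -0.15"

```text
time: 8.8
tool_pos: [0.507, 0.1673, 0.2229]
tool_rot: [-3.141, 0.0, 2.704]
contact_force: [0.5, -0.1, -2.2]
opening: 0.0359
grip_force: 20.0
```

send_rows --pt "0.2 0 0 0 -0.15" --pt "0.2 0 0 0 -0.15" --pt "0.2 0 0 0 -0.15" --pt "0.2 0 0 0 -0.15" --pt "0.2 0 0 0 -0.15"

```text
time: 9.3
tool_pos: [0.507, 0.1673, 0.2228]
tool_rot: [-3.142, 0.0, 1.954]
contact_force: [-0.8, 0.6, -2.0]
opening: 0.0358
grip_force: 20.0
```

send_rows --pt "0.2 0 0 0 -0.15" --pt "0.2 0 0 0 -0.15" --pt "0.2 0 0 0 -0.1" --pt "0.2 0 0 0 0" --pt "0.2 0 0 0 0"

```text
time: 9.8
tool_pos: [0.507, 0.1679, 0.2228]
tool_rot: [3.141, 0.0, 1.564]
contact_force: [0.6, 0.7, -2.2]
opening: 0.0354
grip_force: 20.0
```

Run:
```python
from h import *
st=observe();print(st['time'],st['tool_pos'],st['tool_rot'],st['grip_force'])
p,d=read_camera('scene');c,M=w2c('scene');np.savez('scene_f.npz',p=p,d=d,M=M)
P=cloud(c,M,d);yaw=st['tool_rot'][2]-np.pi
e=np.array([np.cos(yaw),np.sin(yaw)]);n=np.array([-e[1],e[0]])
q=P-st['tool_pos'];s=q[...,:2]@e;t=q[...,:2]@n;z=q[...,2]-.0132
g=(abs(t)<.035)&(abs(z)<.035)&(s>.0)&(s<.16)
print('end',np.percentile(s[g],[99,100]))
for lo in np.arange(.02,.13,.015):
    k=g&(s>lo)&(s<lo+.015);print(lo.round(3),k.sum(),'t',np.percentile(t[k],[50,97]).round(4),'z',np.percentile(z[k],[3,97]).round(4),'rgb',np.median(p[k],0))
k=g&(s>.033)&(s<.098)&(abs(z)<.008)
A=np.c_[np.ones(k.sum()),s[k],z[k]];w=np.linalg.lstsq(A,t[k],rcond=None)[0]
r=t[k]-A@w;kk=abs(r)<.004;w=np.linalg.lstsq(A[kk],t[k][kk],rcond=None)[0]
print(k.sum(),'flat t',w[0],'yaw slope',np.degrees(w[1]),'roll slope deg',np.degrees(w[2]),r.std())
v,u=np.where(g);x0,y0=u.mean()-30,v.mean()-30;x0,y0=int(x0),int(y0)
cv2.imwrite('pics/f.png',cv2.resize(p[y0:y0+60,x0:x0+60,::-1],(480,480)))
```

```text
9.8 [0.50695785 0.16785922 0.22281319] [3.14147954e+00 1.45263359e-04 1.56411669e+00] 19.998963475227356
end [0.12751092 0.12818454]
0.02 45 t [0.013  0.0217] z [-0.0119  0.0189] rgb [136. 109.  81.]
0.035 37 t [0.0116 0.0179] z [-0.0102  0.0182] rgb [142. 117.  87.]
0.05 39 t [0.0103 0.0172] z [-0.0086  0.0185] rgb [144. 118.  87.]
0.065 38 t [0.0123 0.0184] z [-0.0131  0.0178] rgb [140. 117.  88.]
0.08 45 t [0.0121 0.0181] z [-0.0128  0.0179] rgb [146. 117.  88.]
0.095 33 t [0.0106 0.0174] z [-0.007   0.0178] rgb [144. 115.  85.]
0.11 59 t [0.0098 0.0216] z [-0.0146  0.0174] rgb [127. 100.  74.]
0.125 20 t [0.0049 0.0213] z [-0.0097  0.0179] rgb [120.   95.   70.5]
58 flat t 0.014850909932616181 yaw slope -0.01084728057391552 roll slope deg -1.84518684603835 0.0026773114245902973
```

View pics/f.png

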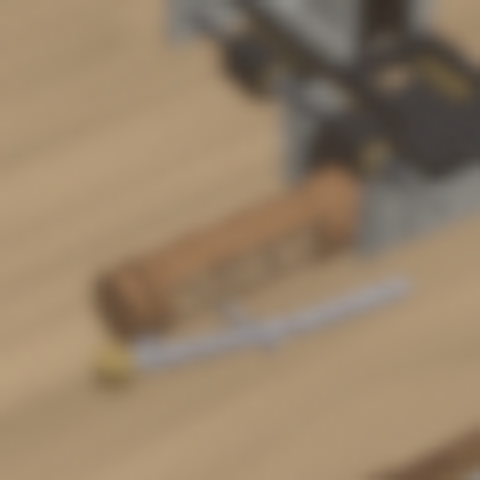

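The flat is vertical (roll error about 2°), with its carved strip facing the camera at (250,265). Turning back by +1.8 rad.

send_rows --pt "0.2 0 0 0 0.1" --pt "0.2 0 0 0 0.15" --pt "0.2 0 0 0 0.15" --pt "0.2 0 0 0 0.15" --pt "0.2 0 0 0 0.15"

```text
time: 10.35
tool_pos: [0.5069, 0.1685, 0.2227]
tool_rot: [3.142, 0.0, 2.271]
contact_force: [0.4, 0.7, -1.4]
opening: 0.0354
grip_force: 20.0
```

send_rows --pt "0.2 0 0 0 0.15" --pt "0.2 0 0 0 0.15" --pt "0.2 0 0 0 0.15" --pt "0.2 0 0 0 0.15" --pt "0.2 0 0 0 0.15"

```text
time: 10.85
tool_pos: [0.5069, 0.1685, 0.2227]
tool_rot: [3.142, 0.0, 3.021]
contact_force: [0.0, -0.8, -1.5]
opening: 0.0358
grip_force: 20.0
```

send_rows --pt "0.2 0 0 0 0.15" --pt "0.2 0 0 0 0.14" --pt "0.2 0 0 0 0.06" --pt "0.2 0 0 0 0" --pt "0.2 0 0 0 0"

```text
time: 11.35
tool_pos: [0.5069, 0.1686, 0.2228]
tool_rot: [3.142, 0.0, -2.922]
contact_force: [1.0, 0.4, -1.6]
opening: 0.0359
grip_force: 20.0
```

send_rows --pt "0.2 0 0 0 0" --pt "0.2 0 0 0 0" --pt "0.2 0 0 0 0"

```text
time: 11.65
tool_pos: [0.5069, 0.1687, 0.2227]
tool_rot: [3.141, 0.0, -2.921]
contact_force: [0.4, -0.1, -2.2]
opening: 0.0351
grip_force: 20.0
```

```bash
python3 -c "
from cell import *
s=observe();print(s['time'],s['tool_pos'],s['tool_rot'],s['grip_force'],s['qvel']);print(hand_in())"
```

```text
11.65 [0.5068726  0.16873124 0.22274512] [ 3.14148981e+00  3.59046912e-05 -2.92070185e+00] 19.999495446681976 [ 0.00172927  0.00064016 -0.00162951  0.00033944 -0.00065496 -0.0025328 ]
the job is handed in; nothing more can be done
None
```

I rolled the spindle a quarter turn, gripped it by its plain part and handed it in held still with the carving at the camera's focus point, at 11.65 s; no verdict came back. By my measurements the flat is within about 2° of vertical and the lens position is good to about 7 mm.

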